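# Show the bottom of a reagent bottle to the inspection camera

### The arm

A 6-joint arm with a two-finger parallel gripper is mounted at the origin on a cart in front of the work surface, level with it; the furniture and walls round the work are solid. World frame = base frame: x ahead of the robot, y to its left, z up, the work surface at z = 0. Lengths are in mm, angles in rad, forces in N, time in s.
With the tool pointing down it reaches from about 400 to 825 mm from the base axis. Payload 7 kg.
Tool frame: the origin (TCP) lies at the very end of the fingers, on their centre line; the grasp point (between the pads) lies 19 mm behind it; z points along the fingers, y is the line along which they close (so a half turn about z gives the same grasp; the last joint's range is limited). The gripper opens to 88 mm and grips with 3 to 60 N. Pads are 19 mm wide; open, the fingers measure 130 mm over their backs; the gripper's body (78 mm by 193 mm) begins 47 mm behind the grasp point.
Start: joints at [1.611, 0.359, 0.012, 0, -1.224, -0.288], TCP at [165.569, 654.356, 226.561] pointing down, gripper open.
Joint ranges: [-3.07, 3.07], [-1.43, 2.12], [-1.02, 1.25], [-3.03, 1.67], [-3.05, -0], [-3.03, 3.03]. Speed limits (rad/s): [2.39, 2.39, 3.01, 3.14, 3.14, 3.14].

### API

Orientations are given as a unit quaternion [x, y, z, w].
In Python, from plant import bot gives the robot as it stands. Calls block until the motion is done:
- bot.move_ptp(position, orientation): joint-space move of the TCP to a pose.
- bot.line_to(position, velocity=150, ori=None): straight line of the TCP; ori=None keeps the orientation; velocity is the mean speed in mm/s.
- bot.move_joints(angles): joint-space move.
- bot.move_gripper(opening, force=None): finger opening in mm; force is the grip in N (None keeps the last); returns when the fingers have stopped.
- bot.pause(seconds).
- bot.solve_ik(position, orientation): joint angles nearest the present ones, or None.
- bot.read_state(): the state.
- bot.camera(name): name is "side" or "top"; returns the picture (420x560x3 uint8, red, green, blue); there is no depth.
- bot.get_calibration(name): a dict with "fx", "fy", "cx", "cy" (pixels), "view" (4x4, takes a point from world to camera coordinates). Camera axes: x right, y up, looking along -z (the intrinsics and any distortion apply to the point x, -y, -z); pixel columns grow to the right and rows downward; lengths in mm; the calibration is good to about 2 mm. A picture is of the moment at which its call begins. get_calibration takes no time and is no camera call.
A pose or a line that the arm cannot do raises bot.Unreachable and nothing moves.
- bot.close_job(): hands the job in; it is judged then, once.
The state is a dict: "t": time; "joint_pos": joint angles; "qvel": joint speeds; "tau": joint torques, N m; "tcp_pos": TCP position; "eef_rot": TCP orientation; "contact_force": force on the tool from outside, world axes, zero at the start; "moment": the same for the moment, N m; "width": finger opening in mm; "finger_force": force on a finger pad.
Only numpy, scipy, OpenCV 4.12 (cv2) and the standard library are available. Lean on these libraries where they do the work, as an engineer would, in place of code of your own. Each camera call takes 0.05 s, during which the arm holds its last target. There are 200 camera calls.

### The job

Turn the isolator handle on the heated mixing block off, that is fully anticlockwise as seen from above, while both bottles still stand in their nests. Then take the taller of the two bottles out of the block and show its bottom to the small inspection camera: hold it, cap end up, on the lens's line of sight with its bottom square to the lens and 100 mm in front of it. Finish while still holding it there quite still, and leave the other bottle in its nest and the things round about alone.

Things in the scene. Friction and masses are not known exactly. Their poses are not given: they have to be found in the camera images.
- isolator (a joint): rotary isolator handle, hinge about the vertical: 0 = off stop, 1.047 = on stop (positive = clockwise from above). Starts near on. It turns with light friction (0.06 N m), has no spring and stays where it is left.
- isolator_grip (a point): point on the handle's turning axis at the height to grip, in the handle: a black upright bar 52 mm long, 12 mm thick, its top 11 mm above this point and 20 mm of its height below it free above the round hub (36 mm diameter, 64 to 71 mm above the bench). The point is 91 mm above the bench. Its y axis runs along the bar, z up, and turns with the handle.
- block: heated mixing block, fixed on the bench, 100 mm deep (x) by 230 mm long (y). Origin on the bench surface, underside. Along +y: a 155 mm long, 42 mm high aluminium part with two round nests (51 mm wide, 30 mm deep, floor 12 mm above the bench) at y = -75 and y = 0 mm, then a white control end 60 mm high with the isolator handle at y = +78 mm. Yaw varies.
- nest_a (a point): centre of the floor of the nest at y = -75 mm of the block; z up
- nest_b (a point): centre of the floor of the nest at y = 0 of the block; z up
- amber_centre (a point): the taller bottle, amber with a narrow screw cap: 98 mm high, round body 47 mm in diameter up to about 70 mm above its bottom, cap 25 mm in diameter from 74 to 98 mm; 0.08 to 0.15 kg. The point is on its axis, 49 mm above its bottom (so 61 mm above the bench as it stands in a nest); z points to the cap. It stands in one of the two nests and 68 mm of it shows above the block.
- amber: the same taller bottle; origin at the centre of its bottom, z axis along the bottle to the cap
- buffer_centre (a point): the shorter bottle in the other nest, 78 mm high, body 43 mm in diameter; the point is on its axis, 39 mm above its bottom. Stays in its nest.
- buffer: the same shorter bottle; origin at the centre of its bottom
- camera: inspection camera fixed on the bench, on a 70 x 74 mm foot; about 95 mm high. Origin under the foot, on the bench. Its housing is tilted: it looks up and towards its own -x (about towards the robot), 30 degrees off vertical.
- lens (a point): centre of the camera's front glass, 89 mm above the bench; z axis = line of sight out of the lens
- focus (a point): where the point amber_centre has to be held: on the line of sight, 149 mm from the lens (bottle bottom then 100 mm from it), 218 mm above the bench; z axis = line of sight out of the lens, along which the bottle's bottom-to-cap axis must point
- timer: white bench timer, 66 x 66 x 18 mm, bystander; origin under its centre
- dish: covered culture dish, 90 mm diameter, 14 mm high, bystander; origin under its centre
- roll: roll of labels, 68 mm diameter, 38 mm high, bystander; origin under its centre
- vial: small vial with screw cap, 25 mm diameter, 46 mm high, bystander; origin under its centre
Mind the look-alikes: they are no part of the job. What is shaped like the camera but blue is not meant.

How it is judged:
By the outcome, as a careful person would: the job done as asked, in the order asked, and still so for the second after the job is handed in, while the arm keeps its last pose, push and grip.
It also fails if it takes over 50 s, if anything falls off the work surface, if the arm or the gripper's body presses on something with over 40 N, if the wrist force passes 120 N, or if a joint passes its speed limit or range.

## Working session

There is one attempt and no reset: what is moved stays moved. The work goes in short steps, each a Python script; the robot and the scene stay as the last script left them, time stands still between calls to the robot, and variables do not carry over. Pictures are saved under pics/ and viewed, at most 10 in all, crops included, and the job is handed in when it is done.

```bash
ls; mkdir -p pics
python3 - <<'E'
from plant import bot
import cv2,numpy as np
for n in("side","top"):
    cv2.imwrite(f"pics/{n}0.png",bot.camera(n)[...,::-1]); c=bot.get_calibration(n); print(n,{k:(np.round(v,4).tolist()) for k,v in c.items()})
s=bot.read_state();print(s)
E
```

```text
pics
side {'fx': 496.085, 'fy': 496.085, 'cx': 278.4973, 'cy': 207.7123, 'view': [[0.8489, -0.5284, -0.0124, -488.2633], [0.3264, 0.5057, 0.7986, -306.5177], [-0.4157, -0.682, 0.6017, -871.1195], [0.0, 0.0, 0.0, 1.0]]}
top {'fx': 407.8316, 'fy': 407.8316, 'cx': 276.5116, 'cy': 208.6917, 'view': [[0.0137, -0.9999, -0.0001, 20.0705], [0.9817, 0.0134, 0.19, -588.1838], [-0.1899, -0.0027, 0.9818, -1117.9728], [0.0, 0.0, 0.0, 1.0]]}
{'t': 0.1, 'joint_pos': array([ 1.61109206e+00,  3.59300835e-01,  1.11640061e-02, -3.26832045e-04,
       -1.22410096e+00, -2.88092064e-01]), 'qvel': array([ 0.0017807 , -0.00115687,  0.00207506,  0.00065092, -0.00048279,
        0.0007171 ]), 'tau': array([-8.46014300e-04, -5.84161699e+01,  2.93753546e+01,  7.01555237e+00,
        1.01990972e-02, -4.98977806e-05]), 'tcp_pos': array([165.47369466, 653.95371665, 225.7282994 ]), 'eef_rot': array([ 9.92327289e-01, -1.23636596e-01, -3.37780737e-05,  7.36150558e-04]), 'contact_force': array([-0.37883497,  0.08316019, -0.03018586]), 'moment': array([-0.02503943,  0.02915996, -0.01712883]), 'finger_force': 0.0, 'width': 87.85164323520964}
```

View pics/side0.png

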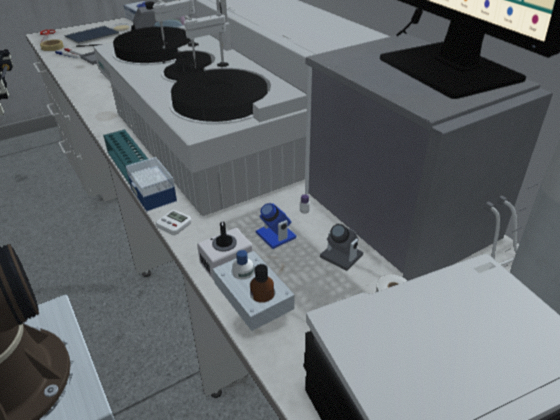

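View pics/top0.png

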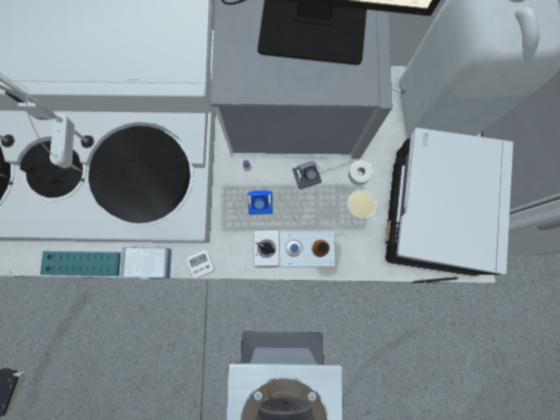

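The side view shows the block with the amber bottle at about (262,283), the buffer bottle at (242,262), the handle at (223,240) and the dark camera at (341,245); the blue look-alike is at (275,225). The top view shows amber at (320,248), buffer at (293,248), the handle at (265,248) and the camera at (307,174). I'll zoom in on both.

Run:
```python
import cv2
a=cv2.imread("pics/top0.png")[145:275,235:385];cv2.imwrite("pics/topz.png",cv2.resize(a,None,fx=4.6,fy=4.6,interpolation=cv2.INTER_CUBIC)[:600,:800])
a=cv2.imread("pics/side0.png")[205:335,190:370];cv2.imwrite("pics/sidez.png",cv2.resize(a,None,fx=4.4,fy=4.4,interpolation=cv2.INTER_CUBIC)[:600,:800])
```

```text
(no output)
```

View pics/topz.png

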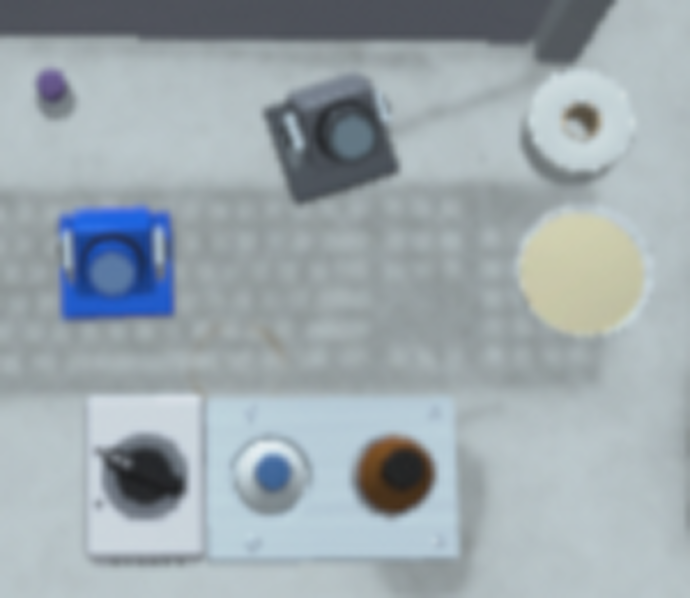

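View pics/sidez.png

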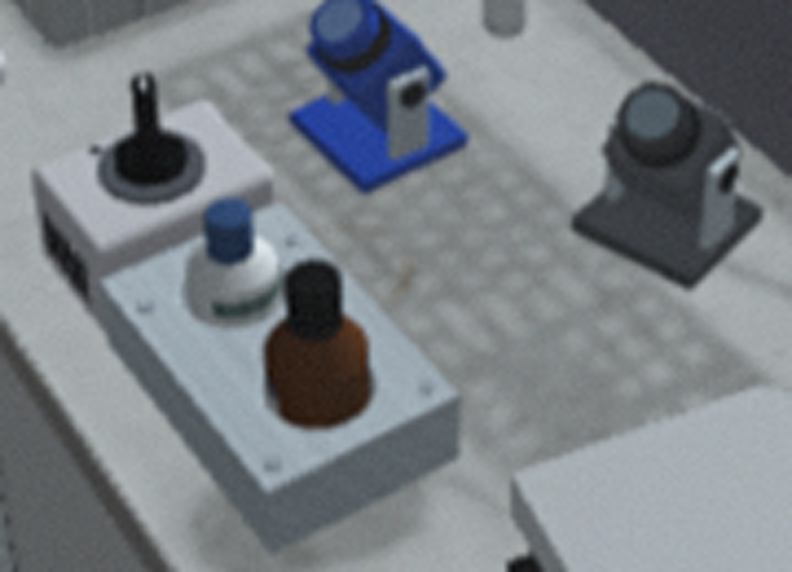

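Top zoom: the handle bar runs (97,452)–(182,490), the amber cap centre is (403,468), the buffer cap is (272,472), the lens is (350,134), and the camera's foot has its front edge (300,203)–(398,172). Side zoom: the lens is at (655,112), the amber cap top at about (313,275), and the handle's top end at about (144,80). Now I'll turn these into positions.

```bash
cat > h.py <<'E'
import numpy as np
from plant import bot
def ray(n,p):
    c=bot.get_calibration(n);V=np.array(c["view"]);R,t=V[:3,:3],V[:3,3]
    d=R.T@np.array([(p[0]-c["cx"])/c["fx"],-(p[1]-c["cy"])/c["fy"],-1]);return -R.T@t,d/np.linalg.norm(d)
def atz(n,p,z):
    o,d=ray(n,p);return o+d*(z-o[2])/d[2]
def tri(p,q):
    (a,u),(b,v)=ray("top",p),ray("side",q)
    s=np.linalg.lstsq(np.c_[u,-v],b-a,rcond=None)[0];P,Q=a+u*s[0],b+v*s[1];return (P+Q)/2,np.linalg.norm(P-Q)
def proj(n,P):
    c=bot.get_calibration(n);V=np.array(c["view"]);q=V[:3,:3]@P+V[:3,3];return np.array([c["cx"]+c["fx"]*q[0]/-q[2],c["cy"]-c["fy"]*q[1]/-q[2]])
T=lambda x,y:((x+.5)/4.6-.5+235,(y+.5)/4.6-.5+145)
S=lambda x,y:((x+.5)/4.4-.5+190,(y+.5)/4.4-.5+205)
E
python3 - <<'E'
from h import *
np.set_printoptions(precision=1,suppress=True)
print("lens",tri(T(350,134),S(655,112)),atz("top",T(350,134),89),atz("side",S(655,112),89))
print("amber cap",atz("top",T(403,468),110),atz("side",S(313,277),110))
print("buffer cap",atz("top",T(273,472),90),atz("side",S(229,212),90))
print("bar ends",[atz("top",T(*p),102) for p in((97,452),(182,490))], "hub", atz("top",T(146,478),71),atz("side",S(152,162),71))
print("block alu corners z42",[atz("top",T(*p),42) for p in((207,395),(458,397),(461,558),(207,558))])
print("white z60",[atz("top",T(*p),60) for p in((86,395),(202,394),(203,556),(88,557))])
print("side alu",[atz("side",S(*p),42) for p in((459,400),(268,492))])
print("foot top",[atz("top",T(*p),8) for p in((265,115),(300,203),(398,172))])
print("foot side",[atz("side",S(*p),8) for p in((573,220),(690,280),(762,212))])
print("blue foot",[atz("top",T(*p),8) for p in((63,318),(173,318),(60,215))], "bluelens",atz("top",T(112,272),89))
print("roll",atz("top",T(580,122),38),"dish",atz("top",T(584,270),14))
print(proj("top",np.array([165,654,226])))
E
```

```text
lens (array([684.6, -68. ,  87.4]), np.float64(0.03994022388913781)) [684.2 -67.8  89. ] [683.4 -69.5  89. ]
amber cap [475.7 -96.7 110. ] [476.2 -98.2 110. ]
buffer cap [474.3 -21.3  90. ] [475.2 -22.3  90. ]
bar ends [array([483.5,  83.3, 102. ]), array([461.8,  32.7, 102. ])] hub [471.5  54.9  71. ] [470.1  48.6  71. ]
block alu corners z42 [array([526.7,  18.3,  42. ]), array([ 527.6, -139.1,   42. ]), array([ 427.5, -139.6,   42. ]), array([425.3,  17.1,  42. ])]
white z60 [array([523.2,  93.2,  60. ]), array([524.8,  21.5,  60. ]), array([425.6,  19.7,  60. ]), array([424. ,  89.5,  60. ])]
side alu [array([ 525.1, -138.5,   42. ]), array([ 427.7, -138.8,   42. ])]
foot top [array([719.6, -18.1,   8. ]), array([659.7, -41.5,   8. ]), array([ 681.7, -106.2,    8. ])]
foot side [array([659.5, -40.3,   8. ]), array([ 682.5, -106.9,    8. ]), array([744.3, -87.5,   8. ])]
blue foot [array([580.7, 112.5,   8. ]), array([581.7,  40.9,   8. ]), array([649.5, 116.3,   8. ])] bluelens [595.   77.5  89. ]
roll [ 708.8 -221.    38. ] dish [ 616.  -226.1   14. ]
[ -0.7 373.1]
```

```bash
cat >> h.py <<'E'
from scipy.spatial.transform import Rotation as Ro
np.set_printoptions(precision=2,suppress=True)
def down(deg):
    a=np.radians(deg);y=np.array([np.cos(a),np.sin(a),0]);z=np.array([0,0,-1.]);return Ro.from_matrix(np.c_[np.cross(y,z),y,z]).as_quat()
def st(m=""):
    s=bot.read_state();print(m,"t%.1f"%s["t"],s["tcp_pos"],"F",s["contact_force"],"M",s["moment"],"w%.1f ff%.1f"%(s["width"],s["finger_force"]));return s
H=np.array([473.2,56.3,0])
E
python3 - <<'E'
from h import *
for b in(0,180):
    print(b,[bot.solve_ik(H+[0,0,77],down(a+b)) for a in(-23,37)])
q0=down(-23);q1=down(157)
j=bot.read_state()["joint_pos"]
f=lambda b:max(abs(bot.solve_ik(H+[0,0,77],down(a+b))[5]) for a in(-23,38))
b=min((0,180),key=f);print("use",b)
p=bot.read_state()["tcp_pos"];bot.line_to(p+[0,0,80])
bot.move_ptp(H+[0,0,200],down(-23+b));bot.move_gripper(40,10)
bot.line_to(H+[0,0,120]);st()
import cv2
for n,(r,c) in dict(side=(130,150),top=(180,210)).items():
    cv2.imwrite(f"pics/{n}1.png",cv2.resize(bot.camera(n)[r:r+150,c:c+150,::-1],None,fx=4,fy=4,interpolation=cv2.INTER_CUBIC))
a,b=[cv2.imread(f"pics/{n}1.png")[:600,:395+5] for n in("side","top")]
cv2.imwrite("pics/both1.png",np.hstack([cv2.imread("pics/side1.png")[200:600,100:500],cv2.imread("pics/top1.png")[100:500,0:400]]))
E
```

```text
0 [array([ 0.53,  0.19, -0.61,  0.  , -0.77,  2.21]), array([ 0.53,  0.19, -0.61,  0.  , -0.77, -3.03])]
180 [array([ 0.53,  0.19, -0.61,  0.  , -0.77, -0.93]), array([ 0.53,  0.19, -0.61,  0.  , -0.77,  0.11])]
use 180
 t4.8 [473.7   56.44 120.55] F [0.16 1.25 0.45] M [ 0.08 -0.13 -0.03] w40.1 ff0.0
```

View pics/both1.png

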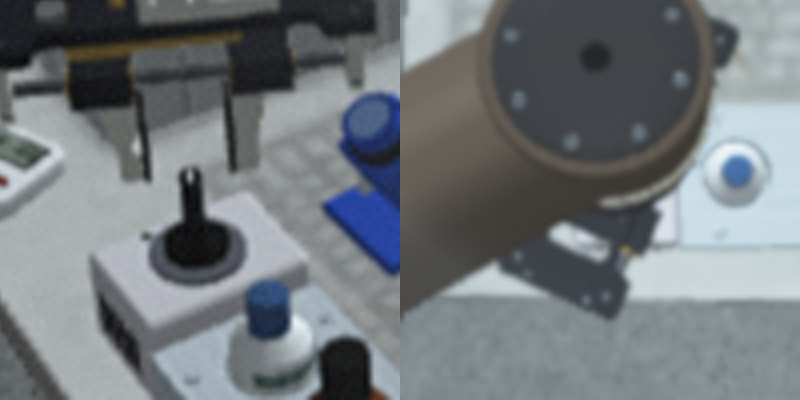

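The side view shows the bar (x≈192) centred between the fingertips (≈140 and ≈240). I'll go down, grip and turn it anticlockwise until the stop.

Run:
```python
from h import *
bot.line_to(H+[0,0,77],100);bot.move_gripper(8,15);s=st("grip")
m0=s["moment"][2]
for k in range(1,24):
    a=157+3*k
    bot.line_to(H+[0,0,77],60,down(a)) if k<1 else bot.move_joints(bot.solve_ik(H+[0,0,77],down(a)))
    s=bot.read_state();print(a-180,"t%.1f"%s["t"],s["moment"][2].round(2),s["contact_force"],"%.1f"%s["finger_force"])
    if k>14 and abs(s["moment"][2]-m0)>0.6: break
st("end")
```

```text
grip t6.1 [473.15  56.41  77.24] F [-2.44  1.39  4.95] M [ 0.7   0.96 -0.03] w12.0 ff15.0
-20 t6.3 0.07 [-3.46  1.9   5.35] 15.0
-17 t6.6 0.07 [-2.94  1.51  6.12] 15.0
-14 t6.8 0.11 [-2.42  1.83  4.87] 15.0
-11 t7.1 0.09 [-2.77  1.25  5.86] 15.0
-8 t7.3 0.06 [-2.05  1.    5.01] 15.0
-5 t7.6 0.1 [-1.85  0.83  4.28] 15.0
-2 t7.8 0.08 [-2.94  0.99  5.54] 15.0
1 t8.1 0.04 [-1.    0.27  4.64] 15.0
4 t8.3 0.08 [-1.9   0.44  5.66] 15.0
7 t8.6 0.03 [-1.21 -0.38  4.84] 15.0
10 t8.8 -0.01 [-1.23  0.66  5.8 ] 15.0
13 t9.1 0.03 [-0.65  0.34  5.63] 15.0
16 t9.3 0.05 [-0.1   0.32  3.87] 15.0
19 t9.6 0.01 [1.76 0.32 5.36] 15.0
22 t9.8 0.09 [ 2.58 -0.28  4.48] 15.0
25 t10.1 0.02 [ 3.08 -0.98  4.83] 15.0
28 t10.3 0.05 [ 3.69 -0.2   4.76] 15.0
31 t10.6 0.09 [ 4.   -1.04  4.49] 15.0
34 t10.8 -0.36 [ 5.45 -1.13  4.84] 15.4
37 t11.1 -0.41 [ 5.69 -0.14  4.51] 15.8
40 t11.3 -0.43 [ 5.97 -0.66  2.48] 16.8
43 t11.6 -0.5 [ 6.25 -1.03  3.41] 17.2
46 t11.8 -0.54 [5.56 0.13 2.03] 18.3
end t11.8 [473.78  56.58  77.07] F [5.56 0.13 2.03] M [-0.09 -2.07 -0.54] w15.8 ff18.3
```

The stop shows clearly at about 32°. I'll release at the stop, lift, and plan the bottle grasp.

```bash
cat >> h.py <<'E'
A=np.array([476,-97.5,0]);L=np.array([684.0,-68.4,89.])
yw=np.radians(18.5);los=np.array([-.5*np.cos(yw),-.5*np.sin(yw),np.cos(np.pi/6)])
GZ=51  # TCP height at the grasp; above the bottle's bottom: GZ-12
def tilt(a): # upright grasp yaw a, then shortest rotation z->los after extra spin folded in a
    ax=np.cross([0,0,1],los);ax/=np.linalg.norm(ax);return (Ro.from_rotvec(ax*np.pi/6)*Ro.from_quat(down(a))).as_quat()
E
python3 - <<'E'
from h import *
import cv2
bot.move_gripper(40);bot.line_to(H+[0,0,200],200);st()
cv2.imwrite("pics/t2.png",bot.camera("top")[...,::-1])
for n in("side",):
    cv2.imwrite("pics/side2.png",cv2.resize(bot.camera(n)[190:310,180:330,::-1],None,fx=4,fy=4,interpolation=cv2.INTER_CUBIC))
for b in(-20,0,20,160,180,200):
    g=bot.solve_ik(A+[0,0,GZ],down(b)); print(b,g)
    for d in(-60,-30,0,30,60):print("   ",d,bot.solve_ik(L+los*(100+GZ-12),tilt(b+d)))
E
```

```text
t13.3 [472.44  56.11 198.96] F [-0.14  0.22 -0.22] M [-0.01  0.06  0.03] w40.1 ff0.0
-20 [ 0.2   0.25 -0.62  0.   -0.7   2.59]
    -60 [ 0.08  0.07 -0.44 -0.22 -0.56  1.82]
    -30 [ 0.08  0.07 -0.44 -0.22 -0.56  2.34]
    0 [ 0.08  0.07 -0.44 -0.22 -0.56  2.87]
    30 [ 0.08  0.07 -0.44 -0.22 -0.56 -2.89]
    60 [ 0.08  0.07 -0.44 -0.22 -0.56 -2.37]
0 [ 0.2   0.25 -0.62  0.   -0.7   2.94]
    -60 [ 0.08  0.07 -0.44 -0.22 -0.56  2.17]
    -30 [ 0.08  0.07 -0.44 -0.22 -0.56  2.69]
    0 None
    30 [ 0.08  0.07 -0.44 -0.22 -0.56 -2.54]
    60 [ 0.08  0.07 -0.44 -0.22 -0.56 -2.02]
20 [ 0.2   0.25 -0.62  0.   -0.7  -3.  ]
    -60 [ 0.08  0.07 -0.44 -0.22 -0.56  2.52]
    -30 None
    0 [ 0.08  0.07 -0.44 -0.22 -0.56 -2.72]
    30 [ 0.08  0.07 -0.44 -0.22 -0.56 -2.2 ]
    60 [ 0.08  0.07 -0.44 -0.22 -0.56 -1.67]
160 [ 0.2   0.25 -0.62  0.   -0.7  -0.55]
    -60 [ 0.08  0.07 -0.44 -0.22 -0.56 -1.32]
    -30 [ 0.08  0.07 -0.44 -0.22 -0.56 -0.8 ]
    0 [ 0.08  0.07 -0.44 -0.22 -0.56 -0.28]
    30 [ 0.08  0.07 -0.44 -0.22 -0.56  0.25]
    60 [ 0.08  0.07 -0.44 -0.22 -0.56  0.77]
180 [ 0.2   0.25 -0.62  0.   -0.7  -0.2 ]
    -60 [ 0.08  0.07 -0.44 -0.22 -0.56 -0.97]
    -30 [ 0.08  0.07 -0.44 -0.22 -0.56 -0.45]
    0 [ 0.08  0.07 -0.44 -0.22 -0.56  0.07]
    30 [ 0.08  0.07 -0.44 -0.22 -0.56  0.6 ]
    60 [ 0.08  0.07 -0.44 -0.22 -0.56  1.12]
200 [ 0.2   0.25 -0.62  0.   -0.7   0.15]
    -60 [ 0.08  0.07 -0.44 -0.22 -0.56 -0.62]
    -30 [ 0.08  0.07 -0.44 -0.22 -0.56 -0.1 ]
    0 [ 0.08  0.07 -0.44 -0.22 -0.56  0.42]
    30 [ 0.08  0.07 -0.44 -0.22 -0.56  0.95]
    60 [ 0.08  0.07 -0.44 -0.22 -0.56  1.47]
```

View pics/side2.png

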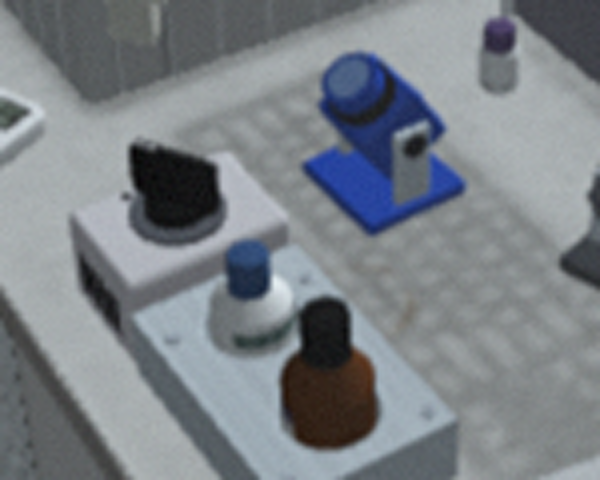

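The handle has turned to the off stop (bar ends (132,145) and (217,172) in the crop, about 55° of travel), and both bottles are still in their nests. Next I'll grasp the amber bottle.

Run:
```python
from h import *
import cv2
bot.move_ptp(A+[0,0,200],down(180));bot.move_gripper(74)
bot.line_to(A+[0,0,GZ],110);st("down")
bot.move_gripper(40,30);st("grip")
bot.line_to(A+[0,0,GZ+3],30);st("up3")
bot.line_to(A+[0,0,GZ+60],80);st("up60")
bot.line_to(A+[0,0,230],150)
T=L+los*(100+GZ-12)
bot.move_ptp(T+los*30,tilt(180));bot.line_to(T,60);bot.pause(.5);s=st("final")
print(T,Ro.from_quat(s["eef_rot"]).as_matrix()[:,2],-los)
a=bot.camera("side")[120:270,230:430,::-1];b=bot.camera("top")[130:280,240:390,::-1]
cv2.imwrite("pics/s3.png",cv2.resize(a,None,fx=4,fy=4,interpolation=cv2.INTER_CUBIC))
cv2.imwrite("pics/sfull3.png",bot.camera("side")[...,::-1])
```

```text
down t16.3 [476.45 -97.44  51.55] F [ 0.36 -0.48 -0.06] M [ 0.07 -0.03  0.04] w74.2 ff0.0
grip t16.9 [476.27 -97.46  51.18] F [0.08 0.36 1.66] M [ 0.18 -0.13  0.06] w45.8 ff30.0
up3 t17.1 [475.87 -97.5   54.03] F [ 0.04  0.61 -1.93] M [ 0.09 -0.06  0.03] w45.7 ff30.0
up60 t18.0 [475.6  -97.5  110.58] F [-0.39  0.25 -2.44] M [ 0.05 -0.03  0.01] w45.9 ff30.0
final t20.7 [618.1  -90.48 209.57] F [-1.13 -0.98 -1.2 ] M [-0.52  1.79  0.02] w45.9 ff30.0
[618.09 -90.45 209.38] [ 0.47  0.16 -0.87] [ 0.47  0.16 -0.87]
```

View pics/s3.png

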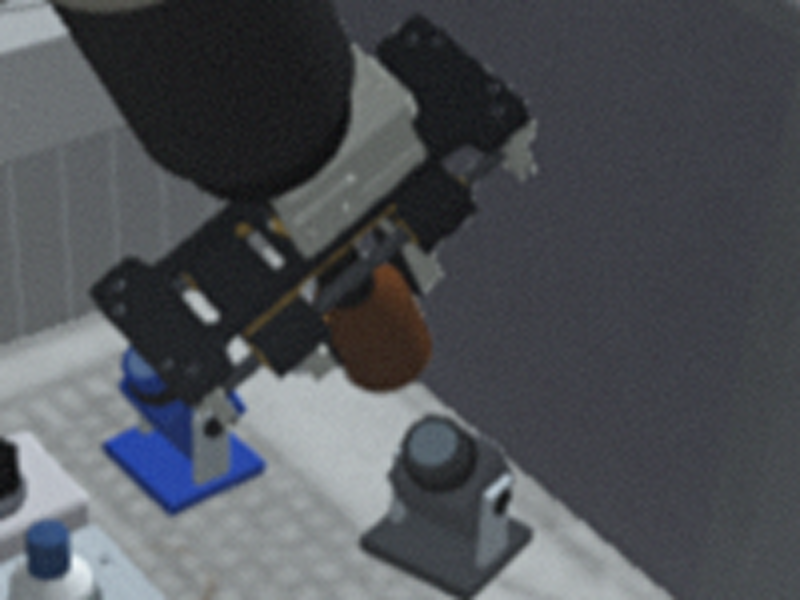

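The bottle is held tilted, cap end up, above the dark camera (bottom near (385,370), lens at (437,450) in the crop). I'll overlay the ideal body outline to check.

Run:
```python
from h import *
import cv2
im=cv2.resize(cv2.imread("pics/sfull3.png")[190:265,290:390],None,fx=8,fy=8,interpolation=cv2.INTER_CUBIC)
u=np.cross(los,[0,1,0]);u/=np.linalg.norm(u);v=np.cross(los,u)
def ring(h,r,o):
    P=[proj("side",o+los*h+r*(np.cos(t)*u+np.sin(t)*v)) for t in np.linspace(0,6.283,60)]
    q=np.array([((x-290+.5)*8-.5,(y-190+.5)*8-.5) for x,y in P]).astype(np.int32);cv2.polylines(im,[q],True,(0,255,0),1)
for h in(0,35,70):ring(100+h,23.5,L)
for h in (0,15,30,100):ring(h,1.5,L)
ring(0,11,L)
cv2.imwrite("pics/ov.png",im)
```

```text
(no output)
```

View pics/ov.png

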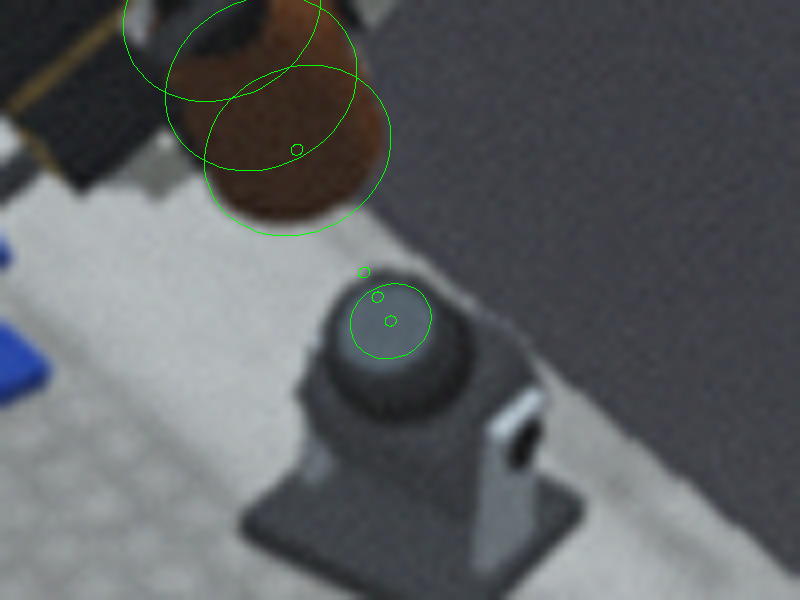

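The lens prediction fits to about 1 mm. The bottle's lower rim is seen about 15 zoomed px (3 to 4 mm) higher than predicted, part of it probably from a rounded bottom edge. I'll fit this numerically against the silhouette.

Run:
```python
from h import *
import cv2
from scipy.optimize import least_squares
im=np.mean([bot.camera("side").astype(float) for _ in range(6)],0)
sat=im[...,0]-im[...,2]   # red minus blue
m=(sat>9).astype(np.uint8);r0,r1,c0,c1=180,225,305,345
sub=m[r0:r1,c0:c1]
for r in range(0,45,3): print(r+r0,"".join(".#"[v] for v in sub[r]))
# subpixel edge radially outward from body point
c=np.array([325.,207.]);E=[]
mag=cv2.GaussianBlur(im,(0,0),.6)
for t in np.radians(np.arange(-50,150,6)):
    s=np.arange(2,18,.1);X=(c[0]+s*np.cos(t)).astype(np.float32)[None];Y=(c[1]+s*np.sin(t)).astype(np.float32)[None]
    p=cv2.remap((mag[...,0]-mag[...,2]).astype(np.float32),X,Y,cv2.INTER_LINEAR)[0]
    lo,hi=p[-30:].min(),np.median(p[:40]); k=np.argmax(p<(lo+hi)/2) ; E.append((np.degrees(t),s[k],hi,lo))
E=np.array(E);print(E[::2])
np.save("edge.npy",E);np.save("imf.npy",im)
```

```text
180 ............##..............##..........
183 ........####............................
186 .....###...........#####................
189 .###..............########..............
192 #.................##########............
195 ................#############...........
198 ......#########################.........
201 .......#########################........
204 ........#########################.......
207 .........########################.......
210 ...........#####################........
213 ............##################..........
216 ...............###########..............
219 ........................................
222 ........................................
[[-50.    14.1   23.56  -7.65]
 [-38.    13.6   23.31  -7.95]
 [-26.    13.1   23.    -8.99]
 [-14.    13.1   22.92  -7.98]
 [ -2.    12.9   22.65  -8.36]
 [ 10.    12.8   22.49  -8.38]
 [ 22.    12.    22.28  -8.61]
 [ 34.    11.3   22.2   -9.01]
 [ 46.    11.1   22.25  -6.51]
 [ 58.    10.8   22.44  -6.76]
 [ 70.    10.8   22.47  -8.49]
 [ 82.    10.5   22.33  -8.33]
 [ 94.    10.6   22.37  -8.21]
 [106.    10.6   22.34  -8.85]
 [118.    10.8   22.07  -7.75]
 [130.    10.9   21.97  -8.66]
 [142.    10.7   22.3   -8.53]]
```

Run:
```python
from h import *
import cv2
from scipy.optimize import least_squares
E=np.load("edge.npy");t=np.radians(E[:,0]);pts=np.c_[325+E[:,1]*np.cos(t),207+E[:,1]*np.sin(t)]
k=(E[:,0]<=140);pts=pts[k]
c=bot.get_calibration("side");V=np.array(c["view"])
right,up=V[0,:3],V[1,:3]
def model(dr,du,rx,ru,R,rr):
    a=Ro.from_rotvec(rx*right+ru*up).apply(los);u=np.cross(a,[0,1,0]);u/=np.linalg.norm(u);v=np.cross(a,u)
    o=L+100*los+dr*right+du*up;P=[]
    for h,q in [(rr*(1-np.cos(b)),R-rr+rr*np.sin(b)) for b in np.linspace(0,np.pi/2,6)]+[(35,R),(60,R)]:
        P+=[proj("side",o+a*h+q*(np.cos(w)*u+np.sin(w)*v)) for w in np.linspace(0,6.283,90)]
    return cv2.convexHull(np.array(P,np.float32))
def res(p,R,rr,tilt):
    H=model(p[0],p[1],*(p[2:] if tilt else(0,0)),R,rr);return [cv2.pointPolygonTest(H,tuple(map(float,x)),True) for x in pts]
for R,rr in((23.5,1),(23.5,3),(23.5,5),(23,3)):
  for tl in(0,1):
    s=least_squares(res,[0,0]+[0,0]*tl,args=(R,rr,tl),diff_step=1e-2,x_scale=[1,1]+[.05,.05]*tl);print(R,rr,tl,s.x,"rms px",np.sqrt(np.mean(s.fun**2)))
```

```text
Traceback (most recent call last):
  File "h.py", line 12, in proj
    c=bot.get_calibration(n);V=np.array(c["view"]);q=V[:3,:3]@P+V[:3,3];return np.array([c["cx"]+c["fx"]*q[0]/-q[2],c["cy"]-c["fy"]*q[1]/-q[2]])
ValueError: time passes only in moves, steps and waits
```

```bash
sed -i 's/^from plant import bot/from plant import bot\nCAL={n:bot.get_calibration(n) for n in("side","top")}/; s/c=bot.get_calibration(n)/c=CAL[n]/' h.py
timeout 200 python3 - <<'E'
from h import *
import cv2
from scipy.optimize import least_squares
E=np.load("edge.npy");E=E[E[:,0]<=140];t=np.radians(E[:,0]);pts=np.c_[325+E[:,1]*np.cos(t),207+E[:,1]*np.sin(t)]
V=np.array(CAL["side"]["view"]);right,up=V[0,:3],V[1,:3]
def model(dr,du,rx,ru,R,rr):
    a=Ro.from_rotvec(np.radians(rx*right+ru*up)).apply(los);u=np.cross(a,[0,1,0]);u/=np.linalg.norm(u);v=np.cross(a,u)
    o=L+100*los+dr*right+du*up
    return cv2.convexHull(np.array([proj("side",o+a*h+q*(np.cos(w)*u+np.sin(w)*v)) for h,q in [(rr*(1-np.cos(b)),R-rr+rr*np.sin(b)) for b in np.linspace(0,np.pi/2,4)]+[(35,R),(60,R)] for w in np.linspace(0,6.283,60)],np.float32))
def res(p,R,rr):
    q=np.zeros(4);q[:len(p)]=np.array(p)-10;H=model(*q,R,rr);return [cv2.pointPolygonTest(H,tuple(map(float,x)),True) for x in pts]
for R,rr,n in((23.5,1,2),(23.5,3,2),(23.5,5,2),(23.5,3,4),(23,3,2)):
    s=least_squares(res,[10.]*n,args=(R,rr),diff_step=.02,max_nfev=15);print(R,rr,s.x-10,"rms px %.2f"%np.sqrt(np.mean(s.fun**2)))
print("los right/up",los@right,los@up)
E
```

```text
23.5 1 [-0.75  2.48] rms px 0.13
23.5 3 [-0.39  1.79] rms px 0.13
23.5 5 [-0.02  1.1 ] rms px 0.14
23.5 3 [-0.07  1.47 -1.58 -1.61] rms px 0.12
23 3 [0.03 1.38] rms px 0.16
los right/up -0.3293943469894343 0.4566269042247434
```

The fit puts the bottle within about 1–2 mm and 2° of the target, which is within calibration error. Handing in.

Run:
```python
from h import *
s=st();print(abs(s["qvel"]).max());print(bot.close_job())
```

```text
t21.1 [618.1  -90.44 209.37] F [ 0.1   0.52 -1.04] M [-0.51  1.78 -0.01] w45.9 ff30.0
0.0022478319378896276
the job is handed in; nothing more can be done
None
```

I turned the isolator handle anticlockwise to its stop with both bottles in their nests, and I handed the job in at 21 s with the amber bottle held still, cap end up, on the lens's line of sight. By my silhouette fit its bottom is within about 2 mm of 100 mm from the lens and within about 2° of square. The buffer bottle was still in its nest in the last view, and I saw no contact with the other items; the hand-in gave no verdict.

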